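Mount the bobbin and hold the inspection torch on it

ROBOT

A 6-joint arm with a two-finger parallel gripper is mounted at the origin on the work surface. World frame = base frame: x ahead of the robot, y to its left, z up, the work surface at z = 0. Lengths are in mm, angles in rad, forces in N, time in s.
With the tool pointing down it reaches from about 350 to 975 mm from the base axis. Payload 7.1 kg.
Tool frame: the origin (TCP) lies midway between the tips of the shut fingers; the grasp point (between the pads) lies 19 mm behind it (ctrl.grasp_offset is the distance from the TCP to the grasp point, in mm); z points along the fingers, y is the line along which they close (so a half turn about z gives the same grasp; the last joint's range is limited). The gripper opens to 88 mm and grips with 3 to 60 N. Pads are 20 mm wide; open, the fingers measure 115 mm over their backs; the gripper's body (75 mm by 178 mm) begins 61 mm behind the grasp point.
Start: joints at [-1.123, 0.423, 1.63, -0, 1.089, -0.019], TCP at [281.283, -558.108, 222.675] pointing down, gripper open.
Joint ranges: [-3, 3], [-0.9, 2.11], [0.09, 2.58], [-1.31, 4.45], [0.11, 2.69], [-2.54, 2.54]. Speed limits (rad/s): [2.39, 2.39, 3.01, 3.14, 3.14, 3.14].

INTERFACE

Orientations are given as a rotation vector (axis times angle).
In Python, from workcell import sensors, viewer, ctrl gives the robot as it stands. The module is installed in compiled form; this text tells all that it offers.
- The arm moves only by the shell command python3 -m handwheel 'ROWS'. ROWS is JSON, a list of rows, each a list of 7 numbers: the shift along the tool's x, y, z in mm, then the turn, a rotation vector about the tool's x, y, z in rad, then the closure, from 0 (fully open) to 1 (shut). In form: [[x, y, z, rx, ry, rz, jaw], ...]. A call has 1 to 10 rows; each row shifts and turns the commanded pose from where the row before left it, along the tool's axes as they then stand; what a row does not reach is not made up. A row lasts 1/8 s, in which the tool goes at most 62.5 mm and 10.7 degrees, less where a joint would pass 70% of its speed; a pose out of reach is approached as far as the arm can. A call is refused whole if a number of a shift passes 62.5 or a number of a turn 0.188, either way. A call with a gripper value outside its range is refused whole. The fingers move at their own pace and stop on an object; the grip force is fixed at half the most. Time passes only in rows, so rows that do not move let the fingers close. It gives the time, the measured TCP pose, the force, the opening and the grip force at its end, in the units of the state.
- sensors.get_obs(): the state, without advancing time (a new reading comes with each control period).
- viewer.get_image(name): name is "scene" or "top" or "wrist"; returns a dict with "frame" (480x640x3 uint8, blue, green, red), "fov_y" (degrees; the focal length in pixels is half the picture's height over the tangent of half this angle, whatever the lens; pixels are square), "cx", "cy" (the principal point, pixels), "R" (3x3) and "t" (3): a world point X has camera coordinates R X + t. Camera axes: x right, y down, z forward; pixel columns grow to the right and rows downward; lengths in mm; the calibration is good to about 2 mm. A picture is of the moment at which its call begins. There is no depth.
- ctrl.close_job(): hands the job in; it is judged then, once.
The state is a dict: "t": time; "qpos": joint angles; "qvel": joint speeds; "joint_torque": joint torques, N m; "ee_pos": TCP position; "orientation": TCP orientation; "ft_force": force on the tool from outside, world axes, zero at the start; "moment": the same for the moment, N m; "width": finger opening in mm; "grasp_force": force on a finger pad.
Only numpy, scipy, OpenCV 4.12 (cv2) and the standard library are available. Lean on these libraries where they do the work, as an engineer would, in place of code of your own. Each camera call takes 0.05 s, during which the arm holds its last target. There are 200 camera calls.

TASK

Get the machined bobbin ready for its surface inspection: take it from the steel tray, put it on the upright spindle of the inspection stage, fully down, and let go of it. Then draw the pocket torch out of its rack and turn it to a slant, about halfway between upright and level, so that its lens points down at the bobbin from about 10 cm away, touching neither the bobbin nor the stage. Finish while holding the torch still, up there in the gripper - do not put it down or let it go - and leave the other things on the bench where they are.

Things in the scene. Friction and masses are not known exactly. Their poses are not given: they have to be found in the camera images.
- stage_seat (a point): Inspection stage, fixed to the bench: a round grey base 90 mm across and 15 mm high with a bright steel upright spindle 12 mm in diameter in its middle, which rises 55 mm above the base's top and narrows to 6 mm over its last 8 mm. This point lies on the spindle's axis on top of the base, where the bobbin's underside sits; z is up.
- bobbin_center (a point): The bobbin to mount: a bare aluminium spool standing on end 45 mm high, flanges 50 mm across and 10 mm thick, 34 mm waist, 16 mm through bore, 130 g. This point is its centre, on the bore's axis 22.5 mm above its underside; z runs along the bore and points up. It stands loose in the tray; it can be gripped across its flanges from above.
- tray: Shallow stainless tray on the bench, 150 x 210 mm, rim 8 mm high, 3 mm thick floor and walls. Origin: centre of its underside; its long side runs along its y axis. The bobbin and the bushing stand in it, 100 mm apart along its long side, either way round.
- bushing_center (a point): Bystander in the tray: a plain aluminium bushing without flanges, 38 mm across, 28 mm high. This point is its centre.
- rack: White plastic rack, fixed to the bench, 70 x 250 x 50 mm high, with three round wells of 34 mm diameter, 40 mm deep (floor 10 mm above the bench), 75 mm apart in a row along its y axis. Origin: centre of its underside. One well holds the torch, the others the vial and the brush, in any order. Open fingers have most room when they close along the rack's x axis, across the row.
- torch_center (a point): The pocket torch, upright and lens down in a well of the rack, the tallest thing there: 130 mm long, 120 g; bright head 30 mm across for 30 mm from the lens, then a round dark barrel 24 mm across up to 118 mm, then a bright tail cap 25 mm across with a rubber button. This point is its centre, 65 mm from the lens face; z runs along it from lens to tail.
- torch_lens (a point): Centre of the torch's lens face, at its lower end; z runs along the torch from the lens towards the tail, so the beam leaves along -z.
- torch: The same torch as a body; its origin is the centre of the lens face, axes as at the lens. 90 mm of it stands out of the rack; its barrel can be gripped from above, 80 to 105 mm from the lens.
- bobbin: The same bobbin as a body; origin at the centre of its underside, z up along the bore.
- stage: The same inspection stage as a body; origin at the centre of its underside, on the bench.
- vial_center (a point): Bystander in the rack: amber glass vial with a white cap, 28 mm across, 70 mm high. This point is its centre.
- brush_center (a point): Bystander in the rack: short wooden lens brush, tuft up, 28 mm across, 74 mm high. This point is its centre.
- bottle_center (a point): Bystander: white plastic bottle, 56 mm across, 140 mm high, on the bench beyond the stage. This point is its centre.
- dish_center (a point): Bystander: glass dish, 90 mm across, 15 mm high, on the bench beyond the stage. This point is its centre.
Mind the look-alikes: they are no part of the job. Leave any blue look-alike of the bobbin alone.

How it is judged:
By the outcome, as a careful person would: the job done as asked, in the order asked, and still so for the second after the job is handed in, while the arm keeps its last pose, push and grip.
It also fails if it takes over 48 s, if anything falls off the work surface, if the arm or the gripper's body presses on something with over 40 N, if the wrist force passes 120 N, or if a joint passes its speed limit or range.

## Working session

There is one attempt and no reset: what is moved stays moved. The work goes in short steps, Python scripts to look and compute and a shell command to move; the robot and the scene stay as the last step left them, time stands still between calls to the robot, and variables do not carry over. Pictures are saved under pics/ and viewed, at most 10 in all, crops included, and the job is handed in when it is done.

```bash
mkdir -p pics
cat > h.py <<'E'
import numpy as np,cv2
from workcell import sensors,viewer,ctrl
from scipy.spatial.transform import Rotation as Ro
def cam(n,save=None):
    d=viewer.get_image(n); 
    if save: cv2.imwrite('pics/'+save,d['frame'])
    return d
def f(d): return 240/np.tan(np.radians(d['fov_y'])/2)
def ray(d,u,v,z):
    R=np.array(d['R']);t=np.array(d['t']);c=-R.T@t
    w=R.T@np.array([(u-d['cx'])/f(d),(v-d['cy'])/f(d),1])
    return c+w*(z-c[2])/w[2]
def proj(d,X):
    p=np.array(d['R'])@np.array(X)+np.array(d['t']); return np.array([d['cx'],d['cy']])+f(d)*p[:2]/p[2]
E
python3 - <<'E'
from h import *
o=sensors.get_obs()
print({k:np.round(v,3) for k,v in o.items()}, ctrl.grasp_offset)
for n in ("top","scene"):
    d=cam(n,n+'0.png'); print(n,d['fov_y'],np.round(d['R'],3).tolist(),np.round(d['t']))
E
```

```text
{'t': np.float64(0.0), 'qpos': array([-1.123,  0.424,  1.631, -0.   ,  1.089, -0.019]), 'qvel': array([-0.001, -0.   ,  0.002, -0.   ,  0.   , -0.001]), 'joint_torque': array([ 1.0000e-03, -5.4462e+01, -2.7366e+01,  6.4000e-02,  2.3000e-02,
       -0.0000e+00]), 'ee_pos': array([ 281.036, -557.641,  221.925]), 'orientation': array([-3.055e+00, -7.260e-01,  1.000e-03]), 'ft_force': array([-0.366, -0.436, -0.001]), 'moment': array([ 0.033,  0.013, -0.027]), 'grasp_force': np.float64(0.0), 'width': np.float64(87.794)} 18.700000000000003
top 54.62790205506359 [[-0.012, -1.0, -0.019], [-0.997, 0.013, -0.078], [0.078, 0.018, -0.997]] [ -71.  571. 1212.]
scene 56.34963141805279 [[-0.387, 0.922, -0.009], [0.742, 0.306, -0.597], [-0.547, -0.238, -0.802]] [ 308. -322. 1458.]
```

View pics/top0.png

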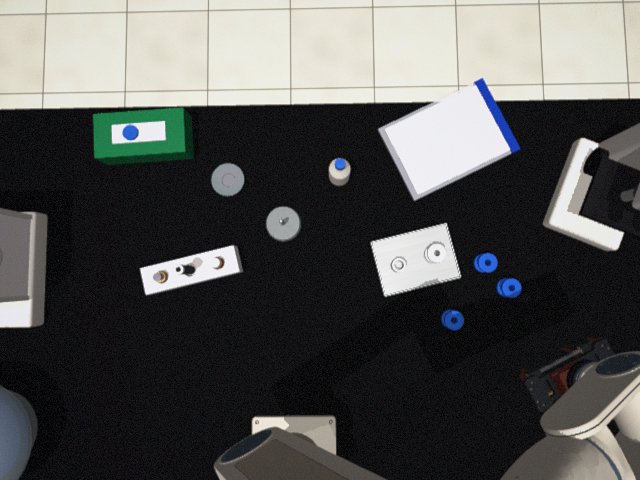

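View pics/scene0.png

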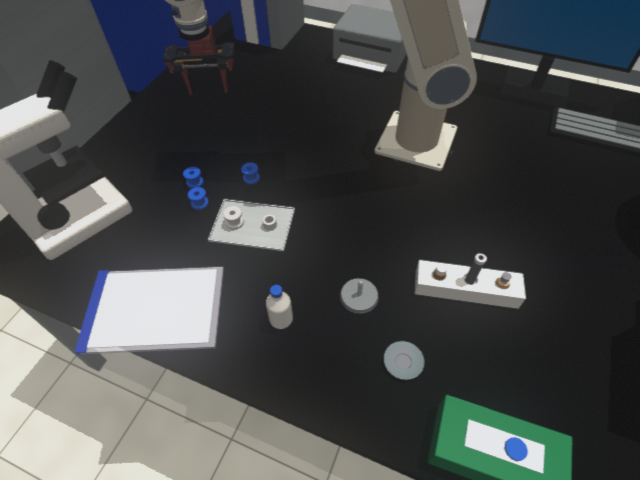

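Top view: the candidates are the silver flanged spool in the tray at (436,253), the plain bushing at (399,265), and blue spools at (486,262), (510,288) and (452,320). The spool at (436,253) fits because it is bare aluminium, flanged and in the tray. The stage is at (283,223). In the rack the torch is the tallest item, dark with a bright tail, in the middle well at about (186,269). I'll check this in one enlarged crop.

Run:
```python
from h import *
a=cv2.imread('pics/top0.png')
c1=cv2.resize(a[215:305,365:525],None,fx=4.5,fy=4.5,interpolation=cv2.INTER_CUBIC)[:, :720]
c2=cv2.resize(a[200:300,135:305],None,fx=4.2,fy=4.2,interpolation=cv2.INTER_CUBIC)
c1=cv2.resize(a[220:290,365:525],(800,350),interpolation=cv2.INTER_CUBIC)
c2=cv2.resize(a[200:250+50,135:315],(450,250),interpolation=cv2.INTER_CUBIC)
o=np.zeros((600,800,3),np.uint8);o[:350]=c1;o[350:,:450]=c2
cv2.imwrite('pics/crop.png',o)
d=cam('top')
for n,u,v,z in (('bob',436,252.5,45),('bush',399,265,28),('stage',283,224,15),('spindle tip',285.5,220.5,70),('torchtail',191,268,140),('rack',191,269.5,50)):
    print(n,np.round(ray(d,u,v,z),1))
for c in ((372,241),(446,224),(461,277),(384,296)): print('tray',np.round(ray(d,*c,8),1))
for c in ((140,268),(237,246),(242,262)): print('rack',np.round(ray(d,*c,50),1))
s=cam('scene')
print('scene tail',np.round(ray(s,481,259,140),1),'bob',np.round(ray(s,233,212,45),1),'spt',np.round(ray(s,361,283,70),1),'base',np.round(ray(s,360,294,15),1))
```

```text
bob [ 528.7 -374.4   45. ]
bush [ 497.9 -280.7   28. ]
stage [611.7  24.7  15. ]
spindle tip [614.4  12.7  70. ]
torchtail [494.5 233.9 140. ]
rack [492.3 260.9  50. ]
tray [ 563.4 -213.1    8. ]
tray [ 606.4 -411.9    8. ]
tray [ 464.5 -446.9    8. ]
tray [ 416.7 -242.     8. ]
rack [497.8 394.3  50. ]
rack [551.9 141.3  50. ]
rack [510.1 128.2  50. ]
scene tail [499.  267.8 140. ] bob [ 526.8 -372.7   45. ] spt [620.1  29.4  70. ] base [618.2  29.7  15. ]
```

View pics/crop.png

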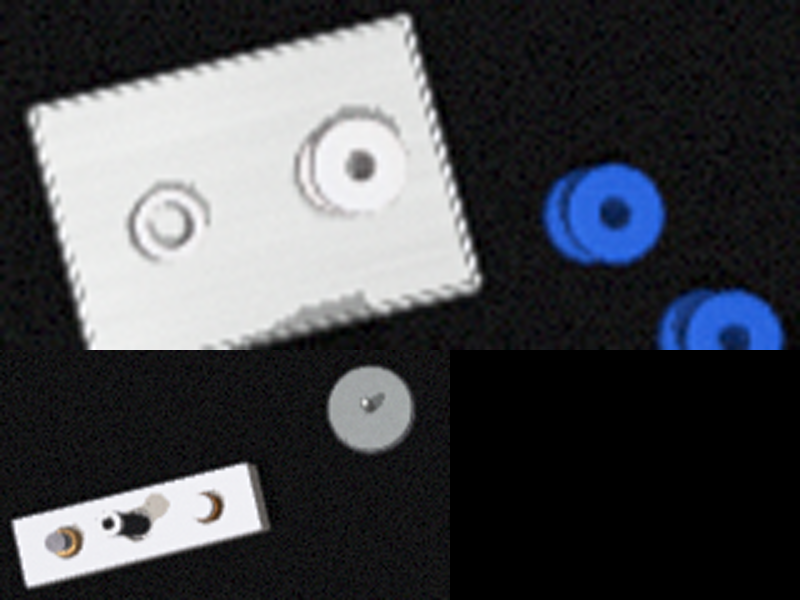

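The crop confirms it: the flanged bare spool with its bore at top (437,253), the bushing at (399,265), the torch tail with its button at (179,269) in the middle well, and the spindle tip at (282,221). Next I'll compute the first approach.

```bash
cat >> h.py <<'E'
def go(target,ydir,zdir=(0,0,-1)):
    "shift in current tool axes to put TCP at target, and total turn (tool frame) to axes ydir/zdir"
    o=sensors.get_obs(); R=Ro.from_rotvec(o['orientation']).as_matrix(); p=np.array(o['ee_pos'])
    z=np.array(zdir,float);z/=np.linalg.norm(z); best=None
    for s in (1,-1):
        y=s*np.array(ydir,float); y-=z*(y@z); y/=np.linalg.norm(y)
        T=np.c_[np.cross(y,z),y,z]; w=Ro.from_matrix(R.T@T).as_rotvec()
        if best is None or np.linalg.norm(w)<np.linalg.norm(best[0]): best=(w,T)
    w,T=best; dx=np.array(target)-p
    print('p',np.round(p,1),'q',np.round(o['qpos'],2),'t',round(float(o['t']),2))
    print('turn',np.round(w,3),'shift now-axes',np.round(R.T@dx,1),'shift after turn',np.round(T.T@dx,1))
    print('tool y',np.round(R[:,1],2),'z',np.round(R[:,2],3))
E
python3 - <<'E'
from h import *
d=cam('top')
for n,u,v,z in (('bob',437,252.8,48),('spindle tip',281.8,221.2,70),('base',283,224,15),('torchtail',179,269.2,140)): print(n,np.round(ray(d,u,v,z),1))
go((528,-375,140),(.978,.21,0))
E
```

```text
bob [ 527.8 -376.3   48. ]
spindle tip [612.8  22.2  70. ]
base [611.7  24.7  15. ]
torchtail [491.9 262.9 140. ]
p [ 281.2 -557.9  222.3] q [-1.12  0.42  1.63  0.    1.09 -0.02] t 0.25
turn [-1.000e-03 -1.000e-03 -1.316e+00] shift now-axes [302.7 -52.2  82.3] shift after turn [127.  279.7  82.3]
tool y [ 0.45 -0.89 -0.  ] z [-0.     0.001 -1.   ]
```

```bash
python3 -m handwheel '[[0,0,0,0,0,-0.188,0],[0,0,0,0,0,-0.188,0],[0,0,0,0,0,-0.188,0],[0,0,0,0,0,-0.188,0],[0,0,0,0,0,-0.188,0],[0,0,0,0,0,-0.188,0],[0,0,0,0,0,-0.188,0]]'
python3 -m handwheel '[[20,40,5,0,0,0,0],[20,40,5,0,0,0,0],[20,40,5,0,0,0,0],[20,40,5,0,0,0,0],[20,40,5,0,0,0,0],[20,40,5,0,0,0,0],[7,40,5,0,0,0,0],[0,0,0,0,0,0,0],[0,0,0,0,0,0,0]]'
python3 - <<'E'
from h import *
d=cam('wrist','w1.png'); print(d['fov_y'],np.round(d['R'],3).tolist(),np.round(d['t']))
print(proj(d,(528,-376,48)))
go((528,-376,12),(.978,.21,0))
E
```

```text
t: 1.12
ee_pos: [281.2, -558.0, 222.5]
orientation: [-1.97, -2.447, -0.0]
ft_force: [-0.9, 0.1, -0.1]
width: 88.3
grasp_force: 0.0
t: 2.25
ee_pos: [528.4, -375.9, 187.4]
orientation: [-1.977, -2.44, 0.0]
ft_force: [-0.0, -0.1, -0.2]
width: 87.7
grasp_force: 0.0
70.11011116609814 [[0.978, 0.207, -0.002], [0.198, -0.932, 0.304], [0.061, -0.298, -0.953]] [-438. -481.  214.]
[320.06968189 224.7432317 ]
p [ 528.  -376.2  187.6] q [-0.64  0.5   1.6  -0.    1.05 -0.85] t 2.3
turn [-0.001 -0.    -0.004] shift now-axes [2.000e-01 1.000e-01 1.756e+02] shift after turn [  0.2   0.  175.6]
tool y [ 0.98  0.21 -0.  ] z [-0.001  0.    -1.   ]
```

View pics/w1.png

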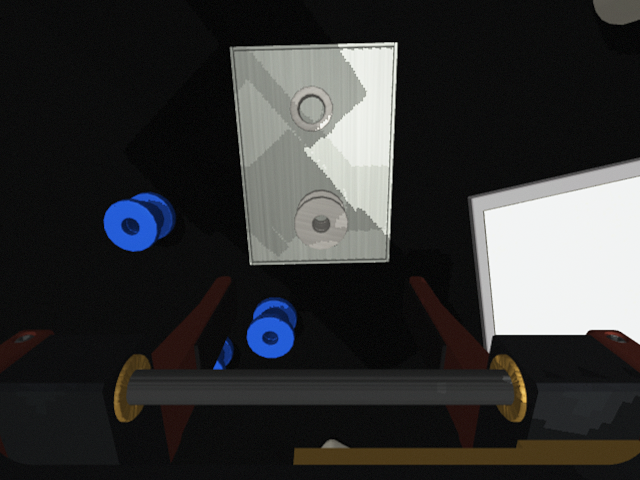

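The bore is at (321,222) against a predicted (320,225), so I'm aligned within 2 mm. Descending to TCP z 8 so the pads span both flanges.

```bash
python3 -m handwheel '[[0,1,40,0,0,0,0],[0,0,40,0,0,0,0],[0,0,40,0,0,0,0],[0,0,30,0,0,0,0],[0,0,20,0,0,0,0],[0,0,9,0,0,0,0],[0,0,0,0,0,0,0]]'
python3 -m handwheel '[[0,0,0,0,0,0,0.5],[0,0,0,0,0,0,0.7],[0,0,0,0,0,0,0.8],[0,0,0,0,0,0,0.8],[0,0,0,0,0,0,0.8],[0,0,0,0,0,0,0.8]]'
```

```text
t: 3.18
ee_pos: [529.8, -376.0, 8.8]
orientation: [1.979, 2.44, -0.0]
ft_force: [0.9, 0.3, -0.2]
width: 87.8
grasp_force: 0.0
t: 3.92
ee_pos: [530.0, -375.7, 9.0]
orientation: [1.978, 2.44, -0.0]
ft_force: [-1.4, 0.8, 3.7]
width: 49.7
grasp_force: 30.0
```

```bash
python3 -m handwheel '[[0,0,-20,0,0,0,0.8],[0,0,-40,0,0,0,0.8],[0,0,-40,0,0,0,0.8],[0,0,-25,0,0,0,0.8],[40,20,0,0,0,0,0.8],[40,20,0,0,0,0,0.8],[40,20,0,0,0,0,0.8],[40,20,0,0,0,0,0.8],[40,20,0,0,0,0,0.8],[40,20,0,0,0,0,0.8]]'
python3 -m handwheel '[[25,15,0,0,0,0,0.8],[10,8,0,0,0,0,0.8],[0,0,0,0,0,0,0.8],[0,0,0,0,0,0,0.8]]'
python3 - <<'E'
from h import *
d=cam('wrist','w2.png')
for P in ((612.8,22.2,70),(611.7,24.7,15)): print(proj(d,P))
o=sensors.get_obs();R=Ro.from_rotvec(o['orientation']).as_matrix()
print(proj(d,o['ee_pos']),np.round(o['ee_pos'],1),R[:,2])
E
```

```text
t: 5.18
ee_pos: [598.0, -114.6, 134.8]
orientation: [1.978, 2.44, 0.001]
ft_force: [0.4, 0.0, -1.2]
width: 49.7
grasp_force: 30.0
t: 5.68
ee_pos: [612.6, -78.0, 133.8]
orientation: [-1.979, -2.44, 0.0]
ft_force: [-0.2, -0.5, -2.0]
width: 49.8
grasp_force: 30.0
[354.31337971 104.69759521]
[346.90463089 105.51905941]
[320.3552099  296.16737904] [612.5 -78.2 133.7] [-2.86271472e-04 -1.39928128e-04 -9.99999949e-01]
```

View pics/w2.png

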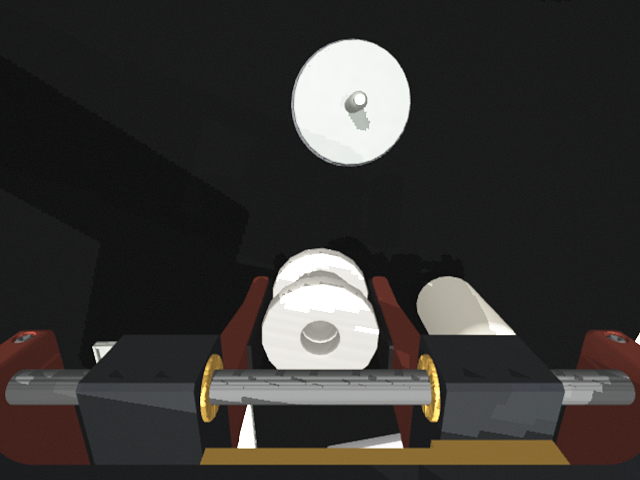

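The spindle tip is at (360,98), the base centre at about (351,102), and the held bobbin's bore at (320,337).

Run:
```python
from h import *
d=cam('wrist')
print('tip',ray(d,360,98.5,70),'base',ray(d,351,102,15),'bobtop',ray(d,320,337,172.7))
t=cam('top'); print('bottle',ray(t,340,167,140),'dish',ray(t,228,180,15))
tip=(ray(d,360,98.5,70)+ray(d,351,102,15))/2
g=cv2.cvtColor(d['frame'],cv2.COLOR_BGR2GRAY); m=(g[20:190,270:430]>150).astype(np.uint8)
c=max(cv2.findContours(m,cv2.RETR_EXTERNAL,cv2.CHAIN_APPROX_NONE)[0],key=cv2.contourArea)
e=cv2.fitEllipse(c);print('ell',e); b=ray(d,e[0][0]+270,e[0][1]+20,13);print(b)
go((tip[0],tip[1],100),(.978,.21,0))
```

```text
tip [615.3522853  26.260412   70.       ] base [614.16244559  27.68780047  15.        ] bobtop [612.01918632 -76.90901428 172.7       ]
bottle [ 734.92877677 -127.21983093  140.        ] dish [733.49295881 173.24022397  15.        ]
ell ((80.9625015258789, 81.28466033935547), (116.55323791503906, 124.18126678466797), 11.629246711730957)
[614.15103409  28.3459453   13.        ]
p [612.6 -78.1 133.6] q [-0.15  0.52  1.71 -0.    0.91 -0.35] t 5.83
turn [-0.    -0.    -0.004] shift now-axes [102.4  23.8  33.6] shift after turn [102.3  24.2  33.6]
tool y [ 0.98  0.21 -0.  ] z [-0. -0. -1.]
```

```bash
python3 -m handwheel '[[25,6,0,0,0,0,0.8],[25,6,0,0,0,0,0.8],[25,6,0,0,0,0,0.8],[16,4,0,0,0,0,0.8],[10,2.4,0,0,0,0,0.8],[0,0,20,0,0,0,0.8],[0,0,20,0,0,0,0.8],[0,0,14,0,0,0,0.8],[0,0,0,0,0,0,0.8],[0,0,0,0,0,0,0.8]]'
python3 - <<'E'
from h import *
d=cam('wrist','w3.png')['frame']; 
s=cam('scene')['frame'][200:350,270:450]
cv2.imwrite('pics/c3.png',np.vstack([d[100:400,120:520],cv2.resize(s,(400,300),interpolation=cv2.INTER_CUBIC)]))
print(sensors.get_obs()['ft_force'],sensors.get_obs()['ee_pos'])
E
```

```text
t: 7.08
ee_pos: [616.1, 26.6, 79.7]
orientation: [1.978, 2.44, 0.0]
ft_force: [-0.1, -0.1, -1.6]
width: 49.7
grasp_force: 30.0
[-0.58093781  0.58078726 -1.67808087] [616.39657858  26.72187086  80.28079868]
```

View pics/c3.png

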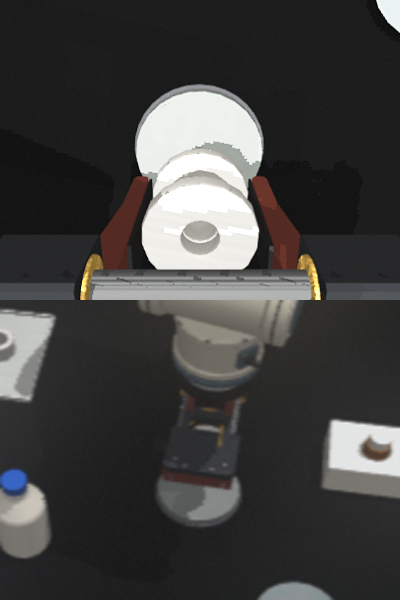

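The bobbin is laterally centred over the base (crop x 200 against 199). Descending gently and watching the force.

```bash
python3 -m handwheel '[[-0.4,-0.6,3,0,0,0,0.8],[0,0,4,0,0,0,0.8],[0,0,4,0,0,0,0.8],[0,0,4,0,0,0,0.8],[0,0,0,0,0,0,0.8]]'
```

```text
t: 7.8
ee_pos: [615.0, 26.3, 64.2]
orientation: [-1.978, -2.44, 0.001]
ft_force: [-0.2, 0.1, -1.1]
width: 50.0
grasp_force: 30.0
```

```bash
python3 -m handwheel '[[0,0,8,0,0,0,0.8],[0,0,8,0,0,0,0.8],[0,0,8,0,0,0,0.8],[0,0,8,0,0,0,0.8],[0,0,5,0,0,0,0.8],[0,0,0,0,0,0,0.8]]'; python3 -m handwheel '[[0,0,2,0,0,0,0.8],[0,0,2,0,0,0,0.8],[0,0,1,0,0,0,0.8],[0,0,0,0,0,0,0.8]]'
```

```text
t: 8.55
ee_pos: [615.0, 26.3, 27.1]
orientation: [-1.978, -2.44, 0.001]
ft_force: [-0.5, -0.7, -1.0]
width: 49.8
grasp_force: 30.0
t: 9.05
ee_pos: [615.3, 26.3, 22.7]
orientation: [-1.978, -2.441, 0.0]
ft_force: [0.0, 1.1, -1.5]
width: 49.5
grasp_force: 30.0
```

```bash
python3 -m handwheel '[[0,0,1,0,0,0,0.8],[0,0,0.7,0,0,0,0.8],[0,0,0,0,0,0,0.8],[0,0,0,0,0,0,0.4],[0,0,0,0,0,0,0],[0,0,0,0,0,0,0],[0,0,0,0,0,0,0]]'; python3 -m handwheel '[[0,0,-20,0,0,0,0],[0,0,-40,0,0,0,0],[0,0,-50,0,0,0,0],[0,0,-50,0,0,0,0],[0,0,-20,0,0,0,0],[0,0,0,0,0,0,0]]'
python3 - <<'E'
from h import *
d=cam('wrist','w4.png')
print(proj(d,(614.7,26.8,60)),proj(d,(614.7,26.8,70)))
go((494,264,200),(.978,.21,0))
E
```

```text
t: 9.93
ee_pos: [615.4, 26.3, 21.0]
orientation: [1.978, 2.44, 0.0]
ft_force: [0.3, 0.2, 0.2]
width: 79.0
grasp_force: 0.0
t: 10.68
ee_pos: [616.6, 26.3, 204.2]
orientation: [1.976, 2.437, 0.005]
ft_force: [-0.5, 0.5, -0.8]
width: 87.7
grasp_force: 0.0
[317.63572952 222.22445288] [317.61372725 225.16283081]
p [615.6  26.3 202.3] q [ 0.02  0.43  1.67 -0.    1.04 -0.19] t 10.72
turn [ 0.002  0.    -0.003] shift now-axes [257.7 -69.8   2. ] shift after turn [257.9 -69.    2.3]
tool y [0.98 0.21 0.  ] z [ 0.002  0.    -1.   ]
```

View pics/w4.png

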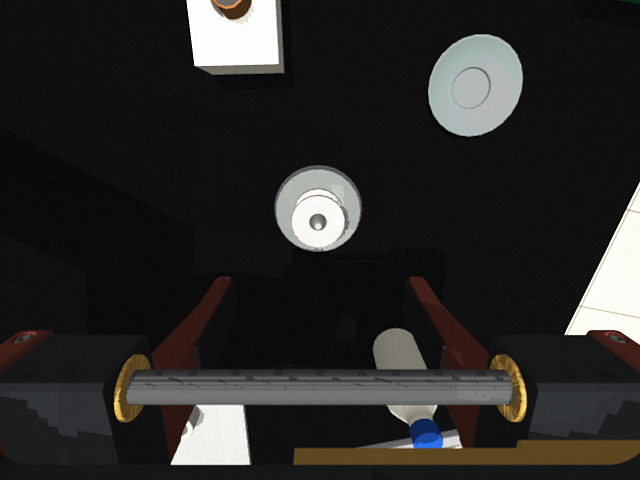

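The bobbin sits fully down, with the spindle tip showing in the bore at (318,222) as predicted. Next I'll move towards the torch, stopping short for a look.

```bash
python3 -m handwheel '[[35,-15,-2,0,0,0,0],[40,-18,0,0,0,0,0],[40,-18,0,0,0,0,0],[35,-14,0,0,0,0,0],[8,-4,0,0,0,0,0],[0,0,0,0,0,0,0],[0,0,0,0,0,0,0]]'
python3 - <<'E'
from h import *
d=cam('wrist','w5.png')
print(proj(d,(494,264,140)),proj(d,(494,264,50)))
go((494,264,200),(.978,.21,0))
E
```

```text
t: 11.6
ee_pos: [515.7, 165.8, 202.7]
orientation: [1.979, 2.44, -0.001]
ft_force: [0.7, 1.0, -0.1]
width: 87.7
grasp_force: 0.0
[318.89524075 100.18644929] [319.30092567 108.11113034]
p [515.7 165.7 202.7] q [ 0.29  0.33  1.83 -0.    0.98  0.08] t 11.65
turn [-0.     0.    -0.004] shift now-axes [100.7  -1.    2.7] shift after turn [100.7  -0.6   2.7]
tool y [ 0.98  0.21 -0.  ] z [-0. -0. -1.]
```

View pics/w5.png

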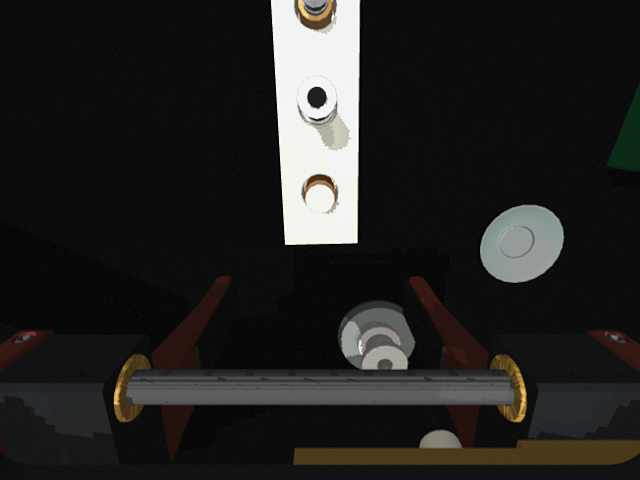

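The torch tail button is at (318,97), about 2 mm beyond the prediction of (319,100). Going above it, then down to TCP z 86.

```bash
python3 -m handwheel '[[30,0,0,0,0,0,0],[40,-1,0,0,0,0,0],[24,0,0,0,0,0,0],[8,0,0,0,0,0,0],[0,0,10,0,0,0,0],[0,0,30,0,0,0,0],[0,0,35,0,0,0,0],[0,0,30,0,0,0,0],[0,0,12,0,0,0,0],[0,0,0,0,0,0,0]]'
python3 -m handwheel '[[0,0,0,0,0,0,0.5],[0,0,0,0,0,0,0.8],[0,0,0,0,0,0,1],[0,0,0,0,0,0,1],[0,0,0,0,0,0,1],[0,0,0,0,0,0,1],[0,0,0,0,0,0,1],[0,0,0,0,0,0,1]]'
```

```text
t: 12.9
ee_pos: [492.9, 265.3, 85.3]
orientation: [-1.979, -2.439, 0.003]
ft_force: [0.2, -0.0, 0.8]
width: 87.9
grasp_force: 0.0
t: 13.9
ee_pos: [493.0, 266.2, 85.9]
orientation: [-1.978, -2.44, 0.0]
ft_force: [-0.2, 0.1, -0.4]
width: 24.0
grasp_force: 30.0
```

```bash
python3 -m handwheel '[[0,0,-10,0,0,0,1],[0,0,-25,0,0,0,1],[0,0,-35,0,0,0,1],[0,0,-35,0,0,0,1],[0,0,-35,0,0,0,1],[0,0,-25,0,0,0,1],[-20,-5,0,0,0,0,1],[-35,-9,0,0,0,0,1],[-35,-9,0,0,0,0,1],[-35,-9,0,0,0,0,1]]'
python3 -m handwheel '[[-35,-9,0,0,0,0,1],[-35,-9,0,0,0,0,1],[-35,-9,0,0,0,0,1],[-20,-5,0,0,0,0,1],[-10,-2,0,0,0,0,1],[0,0,0,-0.1,0,0,1],[0,0,0,-0.15,0,0,1],[0,0,0,-0.15,0,0,1],[0,0,0,-0.15,0,0,1],[0,0,0,-0.15,0,0,1]]'
python3 -m handwheel '[[0,0,0,-0.085,0,0,1],[0,0,0,0,0,0,1],[0,0,0,0,0,0,1]]'
python3 - <<'E'
from h import *
go((482.6,-1.6,172.6),(.69,.15,.707),(.692,.148,-.707))
E
```

```text
t: 15.15
ee_pos: [486.1, 134.8, 249.5]
orientation: [-1.977, -2.44, 0.004]
ft_force: [0.2, -0.1, -0.6]
width: 24.0
grasp_force: 30.0
t: 16.4
ee_pos: [480.8, 4.5, 249.9]
orientation: [1.676, 2.088, 0.692]
ft_force: [-0.1, 0.8, -1.0]
width: 24.2
grasp_force: 30.0
t: 16.77
ee_pos: [483.5, 6.5, 251.2]
orientation: [1.642, 2.052, 0.753]
ft_force: [0.6, 0.5, -2.3]
width: 24.0
grasp_force: 30.0
p [483.5   6.5 251.2] q [-0.18 -0.02  2.33  0.98  0.33 -1.27] t 16.77
turn [-0.098 -0.027 -0.003] shift now-axes [ -9.2 -51.8  58.9] shift after turn [ -7.6 -57.4  53.7]
tool y [0.76 0.16 0.63] z [ 0.615  0.159 -0.772]
```

```bash
python3 -m handwheel '[[-1,-6,6,-0.02,0,0,1],[-2,-10,11,-0.02,-0.01,0,1],[-2,-10,11,-0.02,-0.01,0,1],[-1,-8,8,-0.02,0,0,1],[0,0,0,0,0,0,1],[0,0,0,0,0,0,1]]'
python3 - <<'E'
from h import *
go((482.6,-1.6,172.6),(.69,.15,.707),(.692,.148,-.707))
E
```

```text
t: 17.52
ee_pos: [483.6, 2.4, 205.3]
orientation: [1.599, 1.987, 0.809]
ft_force: [0.3, -0.5, -1.2]
width: 24.3
grasp_force: 30.0
p [483.6   2.4 205.3] q [-0.21  0.12  2.42  1.92  0.32 -2.25] t 17.52
turn [-0.02  -0.012 -0.003] shift now-axes [ -4.  -24.   22.3] shift after turn [ -3.6 -24.4  21.8]
tool y [0.7  0.15 0.69] z [ 0.676  0.157 -0.721]
```

```bash
python3 -m handwheel '[[0,0,0,0,0,0.15,1],[0,0,0,0,0,0.18,1],[0,0,0,0,0,0.18,1],[0,0,0,0,0,0.18,1],[0,0,0,0,0,0.15,1],[0,0,0,0,0,0,1]]'
cat >> h.py <<'E'
def aim(D=115,L=76,C=(614.7,26.8,37.5),zd=(.692,.148,-.707)):
    o=sensors.get_obs(); R=Ro.from_rotvec(o['orientation']).as_matrix(); p=np.array(o['ee_pos']); z=np.array(zd)/np.linalg.norm(zd)
    w=np.cross(R[:,2],z); w*=np.arcsin(np.linalg.norm(w))/np.linalg.norm(w)
    lens=p+L*R[:,2]; v=np.array(C)-lens
    print('q',np.round(o['qpos'],2),'turn',np.round(R.T@w,3),'shift',np.round(R.T@(np.array(C)-(D+L)*z-p),1))
    print('p',np.round(p,1),'z',np.round(R[:,2],3),'lens',np.round(lens,1),'dist',round(np.linalg.norm(v)),'off deg',np.degrees(np.arccos(v@R[:,2]/np.linalg.norm(v))))
E
python3 -c "
from h import *
aim()"
```

```text
t: 18.27
ee_pos: [483.6, 2.2, 205.7]
orientation: [2.451, 1.257, 1.078]
ft_force: [-0.1, -1.0, -0.9]
width: 24.0
grasp_force: 30.0
q [-0.21  0.12  2.42  1.93  0.32 -1.42] turn [-0.021  0.006 -0.   ] shift [-20.6 -13.6  22.6]
p [483.6   2.2 205.7] z [ 0.677  0.156 -0.72 ] lens [535.1  14.1 151. ] dist 139 off deg 8.94524952374301
```

```bash
python3 -m handwheel '[[-3,-2,3,-0.005,0,0,1],[-5,-3,5,-0.005,0,0,1],[-5,-3.5,6,-0.005,0,0,1],[-5,-3,5,-0.005,0,0,1],[-2.5,-2,3.5,0,0,0,1],[0,0,0,0,0,0,1],[0,0,0,0,0,0,1]]'
python3 - <<'E'
from h import *
aim()
a=cam('scene')['frame'][150:390,230:550]
b=cam('wrist')['frame']
cv2.imwrite('pics/end.png',np.vstack([cv2.resize(a,(400,300)),cv2.resize(b,(400,300))]))
E
```

```text
t: 19.15
ee_pos: [482.4, -1.6, 172.1]
orientation: [2.438, 1.239, 1.085]
ft_force: [-0.4, -0.5, -1.4]
width: 24.0
grasp_force: 30.0
q [-0.21  0.23  2.45  2.31  0.4  -1.82] turn [-0.001  0.007  0.   ] shift [ 0.3  0.2 -0.2]
p [482.4  -1.6 172.1] z [ 0.689  0.143 -0.711] lens [534.8   9.3 118.1] dist 115 off deg 0.8327025627374199
```

View pics/end.png

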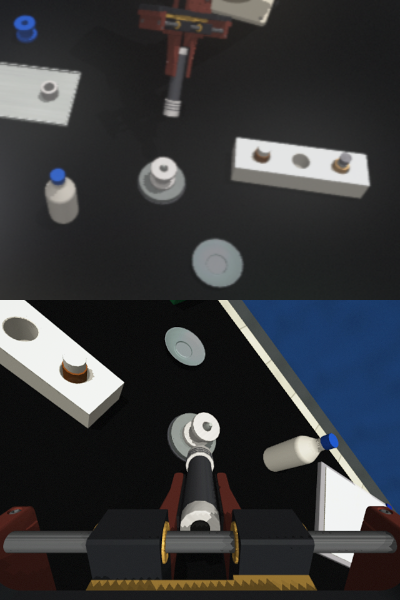

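The final view shows the torch slanted at 45° with its lens aimed at the bobbin. The lens is about 115 mm from the bobbin's centre. The bobbin is on the stage, the middle well is empty, and the bystanders look undisturbed.

```bash
python3 -c "
from workcell import ctrl
print(ctrl.close_job())"
```

```text
the job is handed in; nothing more can be done
None
```

The job is handed in at about 19 s: the bobbin is released fully down on the spindle, and the gripper holds the torch still at a 45° slant, its lens pointing at the bobbin from about 115 mm to its centre (roughly 80 mm to its nearest surface).

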